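# Stand the blue name panel in its table holder

### The job

The class is starting: bring the blue name panel from the deep grey bin to its holder. Lift its top edge to tip it upright while its foot is still in the bin, draw it out, and stand it in the middle of the holder's slot, lowering it all the way down before you let go. Leave the green panel in its own bin.

Things in the scene. Friction and masses are not known exactly. Their poses are not given: they have to be found in the camera images.
- panel_blue: Blue name panel: rigid board 10 mm thick (its x), 90 wide (y), 165 tall (z), 0.16 kg, both faces alike (white cloud, red dot). Origin: centre of its underside (foot); z runs up to the top edge. It starts leaning about 28 degrees: foot on the bin floor at the +x wall, board on the rim of the -x wall, its top 50 mm past that rim, top edge 150 mm above the table. Pinch the top edge across the 10 mm.
- panel_green: The green name panel, not wanted: same size, axes and lean as the blue one, in the other, identical grey bin.
- bin_blue: Grey bin the blue panel leans in: fixed, open on top, 72 mm (its x) by 120 mm (y) outside, 105 mm high, walls and floor 5 mm thick. Origin: centre of its underside, z up; -x is the side the panel leans towards, roughly the robot's side.
- holder: Holder: fixed; black foot 90 mm (its x) by 120 mm (y), 10 mm thick, with two aluminium cheeks 110 mm long (y) forming a slot 22 mm wide, open at both ends. The slot runs along y through the origin; floor 10 mm above the table; cheeks straight up to 60 mm, then flared to a mouth 53 mm wide at 83 mm. Origin: centre of the underside, z up. The panel's width lies along the slot.
Mind the look-alikes: they are no part of the job. Leave any red look-alike of the bin_blue alone.

How it is judged:
By the outcome, as a careful person would: the job done as asked, in the order asked, and still so for the second after the job is handed in, with the robot touching nothing.
It also fails if it takes over 48 s, if anything falls off the work surface, if the arm or the gripper's body presses on something with over 40 N, if the wrist force passes 120 N, or if a joint passes its speed limit or range.

### The arm

A 6-joint arm with a two-finger parallel gripper is mounted at the origin on the work surface. World frame = base frame: x ahead of the robot, y to its left, z up, the work surface at z = 0. Lengths are in m, angles in degrees, forces in N, time in s.
With the tool pointing down it reaches from about 0.4 to 0.825 m from the base axis. Payload 7 kg.
Tool frame: the origin (TCP) lies midway between the tips of the shut fingers; the grasp point (between the pads) lies r.pinch_z behind it (r.pinch_z is the distance from the TCP to the grasp point, in m); z points along the fingers, y is the line along which they close (so a half turn about z gives the same grasp; the last joint's range is limited). The gripper opens to 88 mm and grips with 3 to 60 N. Pads are 19 mm wide; open, the fingers measure 130 mm over their backs; the gripper's body (78 mm by 193 mm) begins 47 mm behind the grasp point.
Start: joints at [-56.431, 20.546, 0.682, 0, -70.136, -16.507], TCP at [0.198, -0.645, 0.227] pointing down, gripper open.
Joint ranges: [-176.03, 176.03], [-82.01, 121.73], [-58.28, 71.71], [-173.87, 95.51], [-174.79, -0.11], [-173.66, 173.66]. Speed limits (degrees/s): [136.94, 136.94, 172.46, 180, 180, 180].

### API

Orientations are given as [roll, pitch, yaw] about the fixed x, y, z axes, in that order (R = Rz(yaw) Ry(pitch) Rx(roll)).
In Python, from plant import r, optics, job gives the robot as it stands.
- The arm moves only by the shell command python3 -m crank 'ROWS' [FORCE]. ROWS is JSON, a list of rows, each an object with "xyz": the shift along the tool's x, y, z in units of 30 mm (1.0 is 30 mm), a list of three; "delta_rot": the turn, a rotation vector about the tool's x, y, z in degrees, a list of three; "claw": the closure, from 0 (fully open) to 1 (shut). A call has 1 to 20 rows; each row is the pose to reach, as a shift and turn from the pose commanded when the call began, along the tool's axes at that moment; what a row does not reach only later rows make up. A row lasts 1/8 s, in which the tool goes at most 62.5 mm and 10.7 degrees, less where a joint would pass 70% of its speed; a pose out of reach is approached as far as the arm can. A call with a gripper value outside its range is refused whole. The fingers move at their own pace and stop on an object; FORCE is the grip in N (left out, the last holds). Time passes only in rows, so rows that repeat a pose let the fingers close. It gives the time, the measured TCP pose, the force, the opening and the grip force at its end, in the units of the state.
- r.get_state(): the state, without advancing time (a new reading comes with each control period).
- optics.capture(name): name is "scene" or "top" or "wrist"; returns a dict with "img" (420x560x3 uint8, blue, green, red), "fovy" (degrees; the focal length in pixels is half the picture's height over the tangent of half this angle, whatever the lens; pixels are square), "cx", "cy" (the principal point, pixels), "eye" and "rotation" of the camera in the world; the wrist camera has in their place "hand_eye" (4x4, takes a point from camera to tool coordinates, whose origin is the TCP and whose axes are the flange's). Camera axes: x right, y up, looking along -z (the intrinsics and any distortion apply to the point x, -y, -z); pixel columns grow to the right and rows downward; lengths in m; the calibration is good to about 2 mm. The wrist camera is an equidistant fisheye: a pixel r from the principal point sees the ray r / f radians off the axis. A picture is of the moment at which its call begins: read the wrist's pose just before it. There is no depth.
- job.close_job(): hands the job in; it is judged then, once.
The state is a dict: "time_s": time; "joints": joint angles; "qd": joint speeds; "joint_torque": joint torques, N m; "tcp_pos": TCP position; "eef_rot": TCP orientation; "contact_force": force on the tool from outside, world axes, zero at the start; "moment": the same for the moment, N m; "gripper_width": finger opening in m; "gripper_force": force on a finger pad.
Only numpy, scipy, OpenCV 4.12 (cv2) and the standard library are available. Lean on these libraries where they do the work, as an engineer would, in place of code of your own. Each camera call takes 0.05 s, during which the arm holds its last target. There are 200 camera calls.

## Working session

There is one attempt and no reset: what is moved stays moved. The work goes in short steps, Python scripts to look and compute and a shell command to move; the robot and the scene stay as the last step left them, time stands still between calls to the robot, and variables do not carry over. Pictures are saved under pics/ and viewed, at most 10 in all, crops included, and the job is handed in when it is done.

```bash
mkdir -p pics; cat > h.py <<'E'
import numpy as np,cv2
from scipy.spatial.transform import Rotation as R
from plant import r,optics,job
def save(d,n): cv2.imwrite('pics/'+n,d['img'])
E
python3 - <<'E'
from h import *
s=r.get_state();print(s, r.pinch_z)
for n in("scene","top"):
    d=optics.capture(n);save(d,n+'.png');print({k:v for k,v in d.items() if k!='img'})
a=cv2.imread('pics/scene.png');b=cv2.imread('pics/top.png')
E
```

```text
{'time_s': 0.0, 'joints': array([-5.64302518e+01,  2.05916739e+01,  6.34169034e-01, -1.83980366e-02,
       -7.01370662e+01, -1.65066224e+01]), 'qd': array([ 0.03899363, -0.01022561, -0.03528198, -0.01844106,  0.01015555,
       -0.0242724 ]), 'joint_torque': array([ 2.99754516e-03, -5.82716417e+01,  2.93052417e+01,  6.99702457e+00,
        6.89351640e-03, -1.69596965e-04]), 'tcp_pos': array([ 0.19787873, -0.64483211,  0.22562842]), 'eef_rot': array([ 1.79904412e+02, -1.02899122e-02, -1.62943131e+02]), 'contact_force': array([0.38051916, 0.59144268, 0.1073421 ]), 'moment': array([ 0.02238549, -0.03508599,  0.00380364]), 'gripper_force': 0.0, 'gripper_width': 0.0875442548885839} 0.0188
{'fovy': 54.66709393617696, 'cx': 277.59741795083016, 'cy': 209.94975437121636, 'eye': array([0.92246071, 0.4407835 , 0.65262788]), 'rotation': array([ 40.68247946,   1.07800973, 133.00791349])}
{'fovy': 54.96196438546907, 'cx': 278.074435912884, 'cy': 207.5523614254747, 'eye': array([0.43754476, 0.04731885, 1.00191485]), 'rotation': array([  5.19259807,   1.13985251, -89.36958663])}
```

View pics/scene.png

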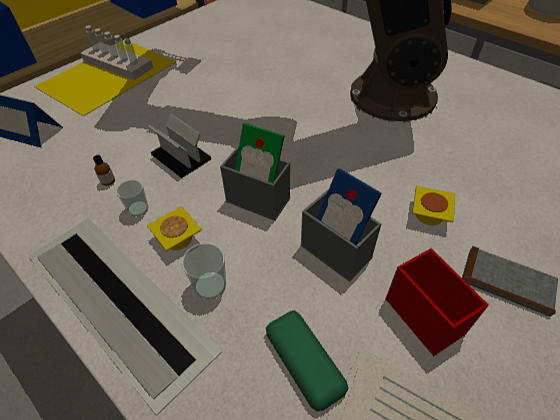

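View pics/top.png

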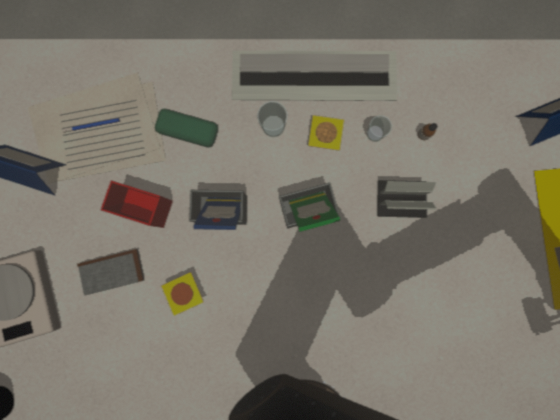

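Candidates for the blue panel: the blue board with cloud and red dot in the grey bin, scene (350,205) / top (217,210). The others do not fit: the green panel is at (262,150)/(312,210), the red empty bin at (437,300)/(137,204), and the blue table boards at the picture edges have no bin. The holder is at (180,145)/(403,198). I'll confirm this in one crop and measure.

```bash
cat >> h.py <<'E'
def ray(d,u,v):
    f=210/np.tan(np.radians(d['fovy']/2))
    c=np.array([(u-d['cx'])/f,-(v-d['cy'])/f,-1.])
    return d['eye'],R.from_euler('xyz',d['rotation'],degrees=True).apply(c)
def onz(d,u,v,z):
    e,k=ray(d,u,v); return e+k*(z-e[2])/k[2]
def tri(d1,p1,d2,p2):
    a,k=ray(d1,*p1);b,l=ray(d2,*p2);t=np.linalg.lstsq(np.c_[k,-l],b-a,rcond=None)[0]
    P,Q=a+k*t[0],b+l*t[1];return (P+Q)/2,np.linalg.norm(P-Q)
E
python3 - <<'E'
from h import *
s,t=optics.capture("scene"),optics.capture("top")
def crop(d,x,y,w,h,k): return cv2.convertScaleAbs(cv2.resize(d['img'][y:y+h,x:x+w],None,fx=k,fy=k,interpolation=cv2.INTER_CUBIC),alpha=1.6)
A=crop(t,180,170,266,75,3)
B=crop(s,140,100,266,124,3)
cv2.imwrite('pics/c.png',np.vstack([A,B]))
for n,d,roi in(("scene",s,(290,150,110,110)),("top",t,(180,170,80,70))):
    x,y,w,h=roi;hsv=cv2.cvtColor(d['img'],cv2.COLOR_BGR2HSV)[y:y+h,x:x+w]
    m=cv2.inRange(hsv,(100,110,30),(130,255,255));c=max(cv2.findContours(m,0,2)[0],key=cv2.contourArea)
    print(n,cv2.approxPolyDP(c,2.5,True)[:,0]+[x,y])
E
```

```text
scene [[338 169]
 [317 218]
 [320 220]
 [327 198]
 [333 192]
 [358 205]
 [363 211]
 [363 218]
 [350 239]
 [355 244]
 [380 193]]Traceback (most recent call last):
  File "<stdin>", line 9, in <module>
ValueError: max() iterable argument is empty
```

View pics/c.png

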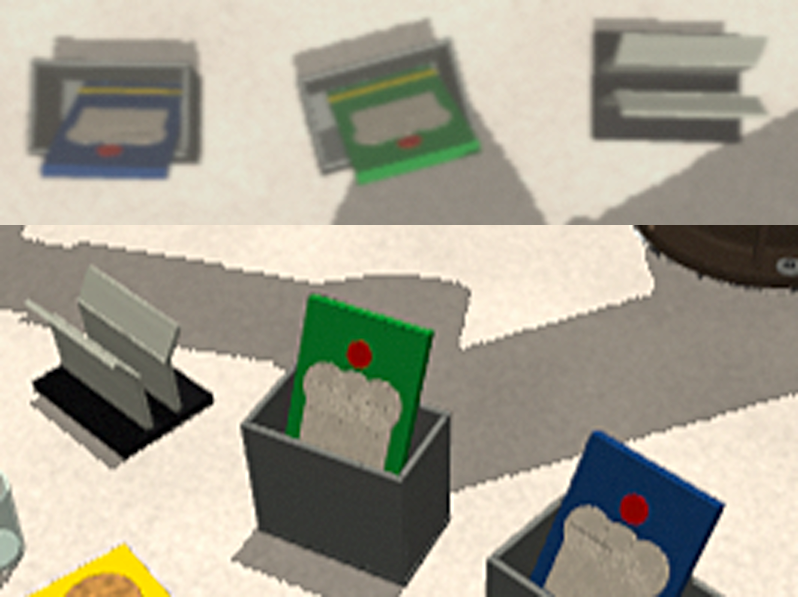

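The crop confirms it: the blue board with white cloud and red dot is in the grey bin, top edge at the bottom-left in the top view (≈(194,227)–(236,227)). The holder is at top ≈(378–427,181–217). Now I turn these pixels into positions.

```bash
python3 - <<'E'
from h import *
np.set_printoptions(precision=4,suppress=True)
s,t=optics.capture("scene"),optics.capture("top")
T=lambda x,y:(180+x/3-.33,170+y/3-.33); S=lambda x,y:(140+x/3-.33,100+(y-225)/3-.33)
print('top edge strip L/R',onz(t,*T(44.5,171),.150),onz(t,*T(167,172.5),.150))
# triangulate: front(+x side) upper corners; scene left corner =? +y
print('tri',tri(t,T(47,165),s,S(722,506)),tri(t,T(168,167),s,S(600,432)))
print('rim',[onz(t,*T(*p),.105)[:2] for p in((32,60),(188,67),(192,160),(30,155))])
P=[onz(t,*T(*p),.010) for p in((593,32),(593,138),(740,141))]
print('foot',P,np.linalg.norm(P[0]-P[1]),np.linalg.norm(P[2]-P[1]))
Q=[onz(t,*T(*p),.083) for p in((621,33),(767,38),(760,66),(612,66),(612,93),(760,96),(767,114),(621,114))]
print('mouth',np.array(Q))
print('foot scene',[onz(s,*S(*p),.010)[:2] for p in((33,383),(127,458),(213,398))])
print('cheek tri',[tri(t,T(*a),s,S(*b)) for a,b in(((621,33),(0,0)),)][:0])
E
```

```text
top edge strip L/R [0.4725 0.2418 0.15  ] [0.4723 0.155  0.15  ]
tri (array([0.4752, 0.2416, 0.1535]), np.float64(0.005184230406460856)) (array([0.4744, 0.1559, 0.1552]), np.float64(0.00536598800536094))
rim [array([0.5575, 0.2639]), array([0.5531, 0.1466]), array([0.4836, 0.1423]), array([0.4861, 0.2632])]
foot [array([ 0.5972, -0.1765,  0.01  ]), array([ 0.5097, -0.1755,  0.01  ]), array([ 0.5084, -0.2947,  0.01  ])] 0.08750843989329626 0.11919497587626458
mouth [[ 0.5849 -0.1812  0.083 ]
 [ 0.5819 -0.2916  0.083 ]
 [ 0.5604 -0.2858  0.083 ]
 [ 0.5595 -0.1741  0.083 ]
 [ 0.5388 -0.1738  0.083 ]
 [ 0.5375 -0.2853  0.083 ]
 [ 0.5239 -0.2902  0.083 ]
 [ 0.5229 -0.1804  0.083 ]]
foot scene [array([ 0.5975, -0.295 ]), array([ 0.6003, -0.1711]), array([ 0.5128, -0.1737])]
cheek tri []
```

```bash
cat >> h.py <<'E'
np.set_printoptions(precision=4,suppress=True)
def Rt(tilt,yaw=-90.): return R.from_euler('y',-tilt,degrees=True)*R.from_euler('xyz',[180,0,yaw],degrees=True)
def go(*tg,s=None):
    "rows (shift in 30mm tool units, rotvec deg) to each (pos,R)"
    s=s or r.get_state();R0=R.from_euler('xyz',s['eef_rot'],degrees=True)
    for p,q in tg: print(R0.inv().apply(np.array(p)-s['tcp_pos'])/.03,(R0.inv()*q).as_rotvec(degrees=True))
def st():
    s=r.get_state();print(round(s['time_s'],2),s['tcp_pos'],s['eef_rot'],s['contact_force'],s['gripper_width'],s['gripper_force'],s['joints'])
E
python3 - <<'E'
from h import *
go(([.50,-.23,.33],Rt(0)),([.44,.1985,.225],Rt(28)))
E
```

```text
[-13.6841  10.2771  -3.4542] [  0.0291   0.015  -72.9368]
[-15.9635  24.5167   0.0531] [ 24.1139 -17.787  -71.4025]
```

```bash
python3 -m crank '[{"xyz":[-13.7,10.3,-3.5],"delta_rot":[0,0,-73],"claw":0},{"xyz":[-13.7,10.3,-3.5],"delta_rot":[0,0,-73],"claw":0},{"xyz":[-13.7,10.3,-3.5],"delta_rot":[0,0,-73],"claw":0},{"xyz":[-13.7,10.3,-3.5],"delta_rot":[0,0,-73],"claw":0},{"xyz":[-13.7,10.3,-3.5],"delta_rot":[0,0,-73],"claw":0},{"xyz":[-13.7,10.3,-3.5],"delta_rot":[0,0,-73],"claw":0},{"xyz":[-13.7,10.3,-3.5],"delta_rot":[0,0,-73],"claw":0},{"xyz":[-13.7,10.3,-3.5],"delta_rot":[0,0,-73],"claw":0},{"xyz":[-13.7,10.3,-3.5],"delta_rot":[0,0,-73],"claw":0},{"xyz":[-13.7,10.3,-3.5],"delta_rot":[0,0,-73],"claw":0},{"xyz":[-13.7,10.3,-3.5],"delta_rot":[0,0,-73],"claw":0}]'
python3 - <<'E'
from h import *
st();go(([.44,.1985,.225],Rt(28)))
E
```

```text
time_s: 1.68
tcp_pos: [0.4999, -0.2295, 0.3313]
eef_rot: [180.0, 0.0, -89.9]
contact_force: [0.4, -0.2, -0.6]
gripper_width: 0.0874
gripper_force: 0.0
1.68 [ 0.4999 -0.2295  0.3313] [179.9717   0.0043 -89.928 ] [ 0.3818 -0.1835 -0.6068] 0.08740273498779307 0.0 [ -4.2527   5.7733  -5.1655  -0.0022 -79.0897   4.3251]
[-14.2684   1.9757   3.5463] [28.0283  0.0218  0.0695]
```

```bash
python3 -m crank '[{"xyz":[-14.3,2,3.5],"delta_rot":[28,0,0],"claw":0},{"xyz":[-14.3,2,3.5],"delta_rot":[28,0,0],"claw":0},{"xyz":[-14.3,2,3.5],"delta_rot":[28,0,0],"claw":0},{"xyz":[-14.3,2,3.5],"delta_rot":[28,0,0],"claw":0},{"xyz":[-14.3,2,3.5],"delta_rot":[28,0,0],"claw":0},{"xyz":[-14.3,2,3.5],"delta_rot":[28,0,0],"claw":0},{"xyz":[-14.3,2,3.5],"delta_rot":[28,0,0],"claw":0},{"xyz":[-14.3,2,3.5],"delta_rot":[28,0,0],"claw":0},{"xyz":[-14.3,2,3.5],"delta_rot":[28,0,0],"claw":0},{"xyz":[-14.3,2,3.5],"delta_rot":[28,0,0],"claw":0}]'
python3 - <<'E'
from h import *
st();d=optics.capture("wrist");save(d,'w1.png');print({k:v for k,v in d.items() if k!='img'})
E
```

```text
time_s: 2.92
tcp_pos: [0.4399, 0.1985, 0.2263]
eef_rot: [-152.0, -0.0, -90.0]
contact_force: [0.0, -0.3, -0.6]
gripper_width: 0.0878
gripper_force: 0.0
2.92 [0.4399 0.1985 0.2263] [-152.0223   -0.0398  -90.001 ] [ 0.0295 -0.3146 -0.6353] 0.08778353639534346 0.0 [ 63.6855 -12.3157 -55.3268  39.8427 -41.0551 -92.9274]
{'fovy': 65.70646984690485, 'cx': 283.0802454737333, 'cy': 205.6390892667707, 'hand_eye': array([[-0.001 ,  0.9515,  0.3076,  0.084 ],
       [ 1.    ,  0.0008,  0.0006,  0.001 ],
       [ 0.0003,  0.3076, -0.9515, -0.1578],
       [ 0.    ,  0.    ,  0.    ,  1.    ]])}
```

View pics/w1.png

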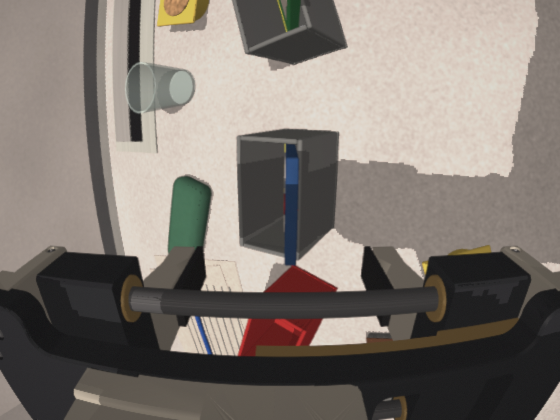

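Seen edge-on, the blue panel's top edge runs from about (291,150) to (291,265), between the fingers. The empty red bin is below it at (290,320).

```bash
python3 - <<'E'
from h import *
d=optics.capture("wrist");s=r.get_state();f=210/np.tan(np.radians(d['fovy']/2));H=d['hand_eye']
im=d['img'];hsv=cv2.cvtColor(im,cv2.COLOR_BGR2HSV)
m=cv2.inRange(hsv,(100,90,25),(130,255,255))
R0=R.from_euler('xyz',s['eef_rot'],degrees=True)
def tz(u,v,z):
    x,y=u-d['cx'],v-d['cy'];q=np.hypot(x,y);a=q/f
    k=H[:3,:3]@np.array([np.sin(a)*x/q,-np.sin(a)*y/q,-np.cos(a)])
    return H[:3,3]+k*(z-H[2,3])/k[2]
for v in range(140,272,10):
    c=np.where(m[v,270:315])[0]+270
    if len(c): 
        a,b=tz(c[0],v,.0814),tz(c[-1],v,.0814);print(v,c[0],c[-1],a,b)
E
```

```text
150 287 295 [0.0499 0.0038 0.0814] [0.0499 0.0097 0.0814]
160 286 298 [0.0423 0.0031 0.0814] [0.0424 0.012  0.0814]
170 287 298 [0.0347 0.0039 0.0814] [0.0347 0.0121 0.0814]
180 286 298 [0.027  0.0031 0.0814] [0.027  0.0122 0.0814]
190 286 297 [0.0192 0.0031 0.0814] [0.0192 0.0115 0.0814]
200 286 297 [0.0112 0.0031 0.0814] [0.0112 0.0116 0.0814]
210 286 297 [0.0031 0.0032 0.0814] [0.0031 0.0117 0.0814]
220 286 296 [-0.0052  0.0032  0.0814] [-0.0052  0.011   0.0814]
230 286 296 [-0.0137  0.0032  0.0814] [-0.0137  0.0111  0.0814]
240 285 296 [-0.0224  0.0024  0.0814] [-0.0224  0.0112  0.0814]
250 285 296 [-0.0313  0.0024  0.0814] [-0.0313  0.0114  0.0814]
260 286 295 [-0.0405  0.0033  0.0814] [-0.0405  0.0107  0.0814]
```

```bash
python3 -m crank '[{"xyz":[0,0.22,0.8],"delta_rot":[0,0,0],"claw":0},{"xyz":[0,0.22,1.6],"delta_rot":[0,0,0],"claw":0},{"xyz":[0,0.22,2.3],"delta_rot":[0,0,0],"claw":0},{"xyz":[0,0.22,2.9],"delta_rot":[0,0,0],"claw":0},{"xyz":[0,0.22,3.4],"delta_rot":[0,0,0],"claw":0},{"xyz":[0,0.22,3.7],"delta_rot":[0,0,0],"claw":0},{"xyz":[0,0.22,3.7],"delta_rot":[0,0,0],"claw":0},{"xyz":[0,0.22,3.7],"delta_rot":[0,0,0],"claw":0}]'
python3 - <<'E'
from h import *
st();save(optics.capture("scene"),'s2.png')
a=cv2.imread('pics/s2.png')[80:290,230:440];cv2.imwrite('pics/s2c.png',cv2.convertScaleAbs(cv2.resize(a,(600,600),interpolation=cv2.INTER_CUBIC),alpha=1.6))
E
```

```text
time_s: 4.03
tcp_pos: [0.4983, 0.2086, 0.1481]
eef_rot: [-154.0, -0.6, -90.3]
contact_force: [0.3, 0.1, -0.1]
gripper_width: 0.0876
gripper_force: 0.0
4.03 [0.4983 0.2086 0.1481] [-154.0379   -0.568   -90.2674] [ 0.3326  0.1015 -0.0894] 0.0876161202185896 0.0 [ 48.5322   0.2455 -58.2224  55.5358 -23.9934 -98.7265]
```

View pics/s2c.png

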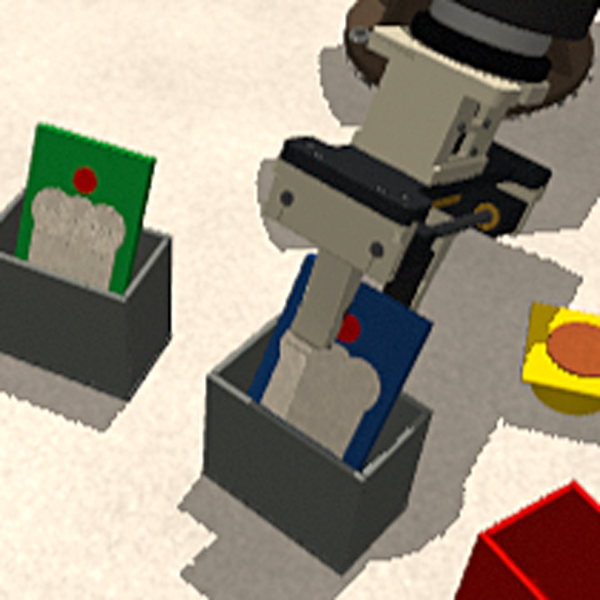

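The crop shows both fingers straddling the blue panel, which is undisturbed. But joint 3 stopped at its limit, so a 28° tool tilt is out of reach down here. I'll fit a small kinematic model from the recorded states to see which tilt is reachable.

```bash
cat > kin.py <<'E'
from h import *
from scipy.optimize import least_squares
E_=lambda a,q:R.from_euler(a,q,degrees=True)
def fk(q,k):
    a1,d1,a2,a3,d4,o1,o2,l5,L=k
    T=E_('z',q[0]);p=T.apply([a1,o1,d1])
    T=T*E_('y',q[1]);p=p+T.apply([0,0,a2])
    T=T*E_('y',-q[2]);p=p+T.apply([d4,0,a3])
    T=T*E_('x',-q[3]);p=p+T.apply([0,o2,0])
    T=T*E_('y',-q[4]);p=p+T.apply([L,l5,0])
    return p,T.apply([1,0,0])
D=[([-56.4303,20.5917,.6342,-.0184,-70.1371],[.19788,-.64483,.22563],[0,0,-1]),
([-4.2527,5.7733,-5.1655,-.0022,-79.0897],[.4999,-.2295,.3313],[0,0,-1]),
([63.6855,-12.3157,-55.3268,39.8427,-41.0551],[.4399,.1985,.2263],E_('xyz',[-152.02,-.04,-90]).apply([0,0,1])),
([48.5322,.2455,-58.2224,55.5358,-23.9934],[.4983,.2086,.1481],E_('xyz',[-154.04,-.57,-90.27]).apply([0,0,1]))]
best=None
for s4 in (1,):
    f=lambda k:np.concatenate([fk(q,k)[0]-p for q,p,z in D]+[.05*(fk(q,k)[1]-z) for q,p,z in D]+[1e-3*np.array(k)[[0,3,7]]])
    S=least_squares(f,[0,.4,.6,0,.46,-.19,0,0,.25]);K=S.x
def ik(p,z,q0):
    g=lambda q:np.r_[fk(q,K)[0]-p,.2*(fk(q,K)[1]-z)]
    return least_squares(g,q0)
if __name__=='__main__':
    print(K,S.cost);print([np.round(fk(q,K)[1]-z,3) for q,p,z in D])
    top=np.array([.4727,.1985,.152])
    for t in (28,24,20,15,10,5,0):
        z=Rt(t).apply([0,0,1]);p=top+.031*np.array([.469,0,-.883])
        u=ik(p,z,[40,0,-40,30,-50]);print(t,u.x,u.cost)
E
python3 kin.py
```

```text
[ 0.0001  0.1989  0.6015 -0.0001  0.4635 -0.     -0.1918  0.      0.3779] 4.05375769592541e-09
[array([-0.001,  0.002,  0.   ]), array([-0.,  0.,  0.]), array([-0., -0., -0.]), array([0., 0., 0.])]
28 [ 34.2495   0.0817 -65.3526  86.9373 -15.3429] 3.152696047142083e-19
24 [ 46.272    1.0383 -60.4443  57.2424 -20.4569] 3.664870432698963e-24
20 [ 50.7753   2.3637 -53.8415  37.6895 -25.6815] 5.333034990697127e-16
15 [ 51.0043   4.3985 -45.6111  22.0757 -32.3588] 4.061092255463645e-23
10 [ 48.9531   6.7133 -38.2455  11.9968 -39.0539] 5.289153758379971e-23
5 [ 46.2695   9.2301 -31.7693   5.0526 -45.6511] 5.677898300458711e-23
0 [ 43.5465  11.905  -25.9988  -0.     -52.0962] 1.3688512800291105e-21
```

```bash
python3 - <<'E'
from h import *
go(([.4725,.1985,.1617],Rt(18)))
E
```

```text
[ 0.3526  0.5743 -0.7783] [-7.9666 -0.6056 -0.0199]
```

```bash
python3 -m crank '[{"xyz":[0.35,0.57,-0.78],"delta_rot":[-8,-0.6,0],"claw":0},{"xyz":[0.35,0.57,-0.78],"delta_rot":[-8,-0.6,0],"claw":0},{"xyz":[0.35,0.57,-0.78],"delta_rot":[-8,-0.6,0],"claw":0},{"xyz":[0.35,0.57,-0.78],"delta_rot":[-8,-0.6,0],"claw":0}]'
python3 - <<'E'
from h import *
st();go(([.4848,.1985,.1236],Rt(18)))
E
```

```text
time_s: 4.58
tcp_pos: [0.4735, 0.1991, 0.162]
eef_rot: [-161.9, -0.1, -89.9]
contact_force: [0.2, -0.8, 0.3]
gripper_width: 0.0878
gripper_force: 0.0
4.58 [0.4735 0.1991 0.162 ] [-161.8601   -0.0876  -89.9195] [ 0.1824 -0.8392  0.2566] 0.08778632498594141 0.0 [ 54.2918  -0.9432 -47.5175  25.8993 -35.4603 -74.3837]
[0.0169 0.0412 1.332 ] [-0.1399 -0.0583  0.1037]
```

Commands track. Next I descend and close part-way to cage the top edge.

```bash
python3 -m crank '[{"xyz":[0,0.04,0.5],"delta_rot":[0,0,0],"claw":0},{"xyz":[0,0.04,1.0],"delta_rot":[0,0,0],"claw":0},{"xyz":[0,0.04,1.33],"delta_rot":[0,0,0],"claw":0.3},{"xyz":[0,0.04,1.33],"delta_rot":[0,0,0],"claw":0.66},{"xyz":[0,0.04,1.33],"delta_rot":[0,0,0],"claw":0.66},{"xyz":[0,0.04,1.33],"delta_rot":[0,0,0],"claw":0.66},{"xyz":[0,0.04,1.33],"delta_rot":[0,0,0],"claw":0.66},{"xyz":[0,0.04,1.33],"delta_rot":[0,0,0],"claw":0.66}]' 10
python3 - <<'E'
from h import *
st();go(([.492,.1985,.127],Rt(18)),([.500,.1985,.1307],Rt(18)),([.508,.1985,.134],Rt(18)))
E
```

```text
time_s: 5.58
tcp_pos: [0.4838, 0.1988, 0.1232]
eef_rot: [-162.0, -0.0, -90.0]
contact_force: [0.2, 0.0, -0.0]
gripper_width: 0.0337
gripper_force: 0.0
5.58 [0.4838 0.1988 0.1232] [-162.0485   -0.0122  -90.002 ] [ 0.2036  0.0096 -0.0271] 0.0337246522343731 0.0 [ 51.6734   2.988  -50.9006  30.7652 -28.2256 -77.9527]
[ 0.0113 -0.2972 -0.0356] [ 0.0485 -0.0122  0.0019]
[ 0.0113 -0.5889 -0.0707] [ 0.0485 -0.0122  0.0019]
[ 0.0113 -0.8765 -0.0932] [ 0.0485 -0.0122  0.0019]
```

```bash
python3 -m crank '[{"xyz":[0,-0.15,-0.02],"delta_rot":[0,0,0],"claw":0.68},{"xyz":[0,-0.3,-0.035],"delta_rot":[0,0,0],"claw":0.7},{"xyz":[0,-0.45,-0.05],"delta_rot":[0,0,0],"claw":0.72},{"xyz":[0,-0.6,-0.07],"delta_rot":[0,0,0],"claw":0.74},{"xyz":[0,-0.75,-0.08],"delta_rot":[0,0,0],"claw":0.76},{"xyz":[0,-0.88,-0.09],"delta_rot":[0,0,0],"claw":0.76},{"xyz":[0,-0.88,-0.09],"delta_rot":[0,0,0],"claw":0.76},{"xyz":[0,-0.88,-0.09],"delta_rot":[0,0,0],"claw":1},{"xyz":[0,-0.88,-0.09],"delta_rot":[0,0,0],"claw":1},{"xyz":[0,-0.88,-0.09],"delta_rot":[0,0,0],"claw":1},{"xyz":[0,-0.88,-0.09],"delta_rot":[0,0,0],"claw":1},{"xyz":[0,-0.88,-0.09],"delta_rot":[0,0,0],"claw":1}]' 15
python3 - <<'E'
from h import *
st();d=optics.capture("scene")
a=d['img'][80:290,230:440];cv2.imwrite('pics/s3c.png',cv2.convertScaleAbs(cv2.resize(a,(600,600),interpolation=cv2.INTER_CUBIC),alpha=1.6))
E
```

```text
time_s: 7.08
tcp_pos: [0.508, 0.1985, 0.1336]
eef_rot: [-162.1, -0.0, -90.0]
contact_force: [-2.1, -0.5, 2.2]
gripper_width: 0.0104
gripper_force: 15.0
7.08 [0.508  0.1985 0.1336] [-162.0757   -0.0392  -90.0168] [-2.0631 -0.483   2.1539] 0.010398136472740146 14.98238816857338 [ 49.5686   4.2919 -47.024   28.1167 -29.8749 -73.0272]
```

View pics/s3c.png

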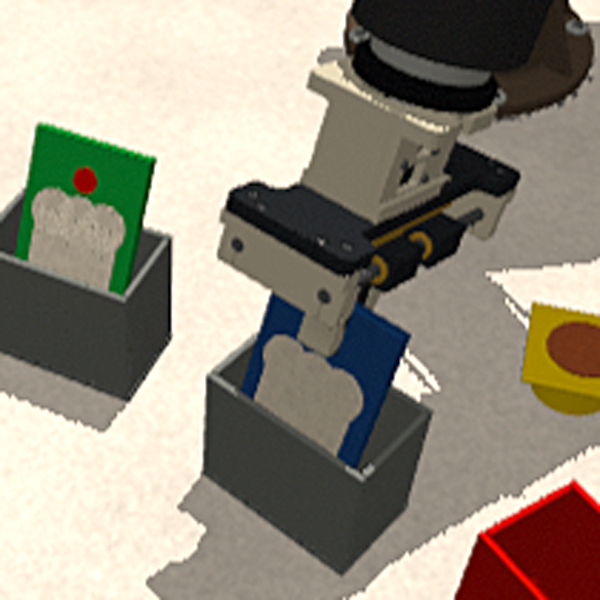

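Clean pinch: 10.4 mm opening, 15 N, panel at about 18° with its foot still in the bin. Next I tip it upright about the foot, then draw it straight up.

```bash
python3 - <<'E'
from h import *
L=[]
for t in (12,6,0):
    a=np.radians(t);f=np.array([.549-.004*(18-t)/18,.1985,.0065+.003*(18-t)/18])
    L.append((f+.1337*np.array([-np.sin(a),0,np.cos(a)]),Rt(t)))
L.append(([.545,.1985,.30],Rt(0)))
go(*L)
E
```

```text
[ 0.0017 -0.4238 -0.0258] [-5.9242 -0.0441 -0.0093]
[ 0.0016 -0.8526  0.0012] [-11.9242  -0.0436  -0.0116]
[ 0.0015 -1.2713  0.0759] [-17.9242  -0.043   -0.0139]
[ 0.0052 -2.8799 -4.8971] [-17.9242  -0.043   -0.0139]
```

```bash
python3 -m crank '[{"xyz":[0,-0.21,-0.013],"delta_rot":[-3,0,0],"claw":1},{"xyz":[0,-0.42,-0.025],"delta_rot":[-6,0,0],"claw":1},{"xyz":[0,-0.64,-0.013],"delta_rot":[-9,0,0],"claw":1},{"xyz":[0,-0.85,0],"delta_rot":[-12,0,0],"claw":1},{"xyz":[0,-1.06,0.04],"delta_rot":[-15,0,0],"claw":1},{"xyz":[0,-1.27,0.076],"delta_rot":[-18,0,0],"claw":1},{"xyz":[0,-1.27,0.076],"delta_rot":[-18,0,0],"claw":1},{"xyz":[0,-1.27,0.076],"delta_rot":[-18,0,0],"claw":1}]' 25
python3 - <<'E'
from h import *
st();go(([.545,.1985,.30],Rt(0)),s=None)
d=optics.capture("scene")
a=d['img'][80:290,230:440];cv2.imwrite('pics/s4c.png',cv2.convertScaleAbs(cv2.resize(a,(600,600),interpolation=cv2.INTER_CUBIC),alpha=1.6))
E
```

```text
time_s: 8.12
tcp_pos: [0.5446, 0.1983, 0.1426]
eef_rot: [179.9, -0.1, -90.0]
contact_force: [-0.6, 0.8, -1.4]
gripper_width: 0.0097
gripper_force: 25.0
8.12 [0.5446 0.1983 0.1426] [179.922   -0.0689 -90.0368] [-0.6369  0.8338 -1.3502] 0.00973527693964092 24.99880224466324 [ 39.3359  15.627  -18.1143   0.0045 -56.3627 -39.3753]
[-0.0008 -0.007  -5.2457] [ 0.078  -0.0688 -0.0368]
```

View pics/s4c.png

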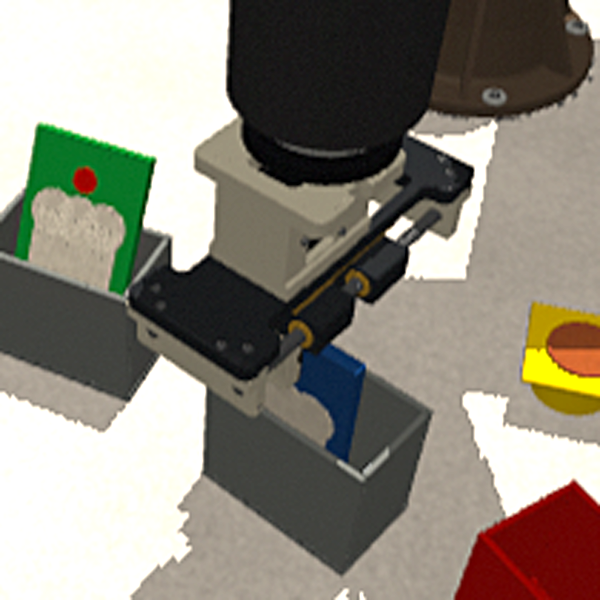

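The panel is upright, about 5 mm clear of the +x wall, foot in the bin. Drawing it straight up.

```bash
python3 -m crank '[{"xyz":[0,0,-0.7],"delta_rot":[0,0,0],"claw":1},{"xyz":[0,0,-1.4],"delta_rot":[0,0,0],"claw":1},{"xyz":[0,0,-2.3],"delta_rot":[0,0,0],"claw":1},{"xyz":[0,0,-3.3],"delta_rot":[0,0,0],"claw":1},{"xyz":[0,0,-4.3],"delta_rot":[0,0,0],"claw":1},{"xyz":[0,0,-5.3],"delta_rot":[0,0,0],"claw":1},{"xyz":[0,0,-6],"delta_rot":[0,0,0],"claw":1},{"xyz":[0,0,-6.3],"delta_rot":[0,0,0],"claw":1},{"xyz":[0,0,-6.3],"delta_rot":[0,0,0],"claw":1}]' 30
python3 - <<'E'
from h import *
st();go(([.5545,-.235,.32],Rt(0)))
E
```

```text
time_s: 9.3
tcp_pos: [0.5449, 0.1989, 0.3323]
eef_rot: [180.0, -0.0, -90.0]
contact_force: [0.5, -0.2, -2.0]
gripper_width: 0.0091
gripper_force: 30.0
9.3 [0.5449 0.1989 0.3323] [179.9664  -0.0024 -89.9928] [ 0.4619 -0.1761 -1.9775] 0.009101276743034053 29.99865084886551 [ 39.3463   8.7544  -1.5545  -0.0198 -79.7186 -39.3356]
[14.4628 -0.3182  0.4111] [ 0.0336 -0.0024  0.0072]
```

```bash
python3 -m crank '[{"xyz":[0.4,0,0],"delta_rot":[0,0,0],"claw":1},{"xyz":[1.2,0,0],"delta_rot":[0,0,0],"claw":1},{"xyz":[2.3,0,0],"delta_rot":[0,0,0],"claw":1},{"xyz":[3.6,-0.1,0],"delta_rot":[0,0,0],"claw":1},{"xyz":[5,-0.1,0],"delta_rot":[0,0,0],"claw":1},{"xyz":[6.4,-0.2,0],"delta_rot":[0,0,0],"claw":1},{"xyz":[7.8,-0.2,0],"delta_rot":[0,0,0],"claw":1},{"xyz":[9.2,-0.3,0],"delta_rot":[0,0,0],"claw":1},{"xyz":[10.6,-0.3,0],"delta_rot":[0,0,0],"claw":1},{"xyz":[11.9,-0.32,0],"delta_rot":[0,0,0],"claw":1},{"xyz":[13,-0.32,0],"delta_rot":[0,0,0],"claw":1},{"xyz":[13.8,-0.32,0],"delta_rot":[0,0,0],"claw":1},{"xyz":[14.3,-0.32,0],"delta_rot":[0,0,0],"claw":1},{"xyz":[14.46,-0.32,0],"delta_rot":[0,0,0],"claw":1},{"xyz":[14.46,-0.32,0],"delta_rot":[0,0,0],"claw":1},{"xyz":[14.46,-0.32,0],"delta_rot":[0,0,0],"claw":1}]'
python3 - <<'E'
from h import *
st();d=optics.capture("wrist");w=optics.capture("scene");cv2.imwrite('pics/full5.png',w['img'])
a=cv2.convertScaleAbs(cv2.resize(d['img'],(780,585))[:300,:],alpha=1.4)
b=cv2.convertScaleAbs(cv2.resize(w['img'][60:210,80:470],(780,300)),alpha=1.4)
cv2.imwrite('pics/s5.png',np.vstack([a,b]))
E
```

```text
time_s: 11.3
tcp_pos: [0.5548, -0.2344, 0.3326]
eef_rot: [179.9, -0.0, -90.0]
contact_force: [-0.1, 0.1, -2.1]
gripper_width: 0.0095
gripper_force: 30.0
11.3 [ 0.5548 -0.2344  0.3326] [179.9418  -0.0246 -89.9655] [-0.0835  0.0756 -2.1042] 0.009523952044798474 29.998791217803955 [ -4.3127  10.9633   1.1636   0.0293 -80.2565   4.3422]
```

View pics/s5.png

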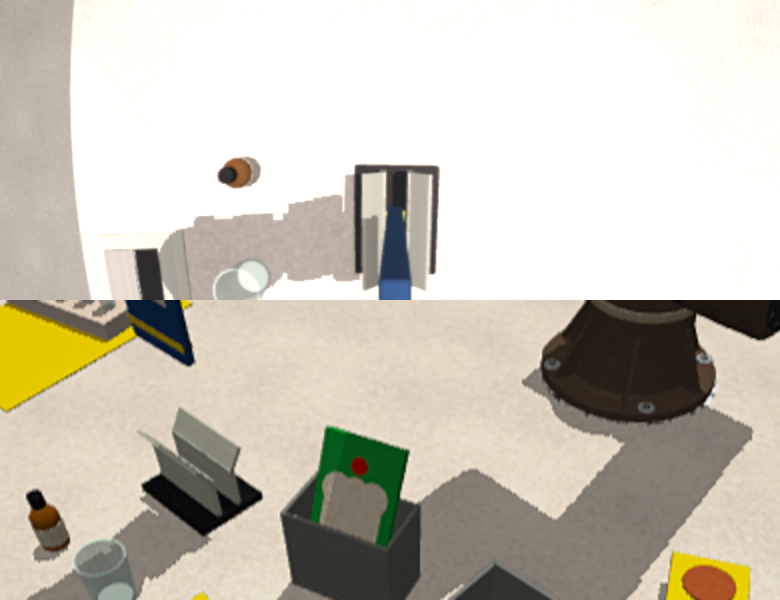

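The wrist view shows the holder foot corners at (356,167) and (438,167) in the crop, with the panel's lower end at about (396,208) over the slot. The green panel is still in its bin. Checking the alignment.

```bash
python3 - <<'E'
from h import *
d=optics.capture("wrist");s=r.get_state();f=210/np.tan(np.radians(d['fovy']/2));H=d['hand_eye']
def tz(u,v,z):
    u,v=(u+.5)/1.3929-.5,(v+.5)/1.3929-.5
    x,y=u-d['cx'],v-d['cy'];q=np.hypot(x,y);a=q/f
    k=H[:3,:3]@np.array([np.sin(a)*x/q,-np.sin(a)*y/q,-np.cos(a)])
    return H[:3,3]+k*(z-H[2,3])/k[2]
Z=s['tcp_pos'][2]
for n,p,z in(('foot-x+',(356,166),.01),('foot-x-',(438,166),.01),('foot low-',(435,273),.01),('L inner tip',(386,172),.083),('R inner',(411,172),.083),('L out tip',(363,174),.083),('R out tip',(432,174),.083),('panel l',(388,208),Z-.1337),('panel r',(404,208),Z-.1337)): print(n,tz(*p,Z-z))
E
```

```text
foot-x+ [ 0.0618 -0.0399  0.3226]
foot-x- [0.0618 0.0463 0.3226]
foot low- [-0.0556  0.0453  0.3226]
L inner tip [ 0.0595 -0.007   0.2496]
R inner [0.0595 0.0153 0.2496]
L out tip [ 0.0579 -0.0275  0.2496]
R out tip [0.0579 0.0341 0.2496]
panel l [ 0.0431 -0.0036  0.1337]
panel r [0.0431 0.0068 0.1337]
```

```bash
python3 -m crank '[{"xyz":[0.12,0.06,0.6],"delta_rot":[0,0,0],"claw":1},{"xyz":[0.12,0.06,1.5],"delta_rot":[0,0,0],"claw":1},{"xyz":[0.12,0.06,2.5],"delta_rot":[0,0,0],"claw":1},{"xyz":[0.12,0.06,3.2],"delta_rot":[0,0,0],"claw":1},{"xyz":[0.12,0.06,3.9],"delta_rot":[0,0,0],"claw":1},{"xyz":[0.12,0.06,4.5],"delta_rot":[0,0,0],"claw":1},{"xyz":[0.12,0.06,5],"delta_rot":[0,0,0],"claw":1},{"xyz":[0.12,0.06,5.4],"delta_rot":[0,0,0],"claw":1},{"xyz":[0.12,0.06,5.7],"delta_rot":[0,0,0],"claw":1},{"xyz":[0.12,0.06,5.9],"delta_rot":[0,0,0],"claw":1},{"xyz":[0.12,0.06,6],"delta_rot":[0,0,0],"claw":1},{"xyz":[0.12,0.06,6],"delta_rot":[0,0,0],"claw":1},{"xyz":[0.12,0.06,6],"delta_rot":[0,0,0],"claw":1}]'
python3 -m crank '[{"xyz":[0,0,0.06],"delta_rot":[0,0,0],"claw":1},{"xyz":[0,0,0.12],"delta_rot":[0,0,0],"claw":1},{"xyz":[0,0,0.17],"delta_rot":[0,0,0],"claw":1},{"xyz":[0,0,0.17],"delta_rot":[0,0,0],"claw":1}]'
```

```text
time_s: 13.08
tcp_pos: [0.553, -0.2388, 0.1529]
eef_rot: [180.0, -0.0, -90.0]
contact_force: [0.4, -0.4, -1.6]
gripper_width: 0.0096
gripper_force: 30.0
time_s: 13.58
tcp_pos: [0.5526, -0.2387, 0.1472]
eef_rot: [179.9, -0.0, -90.0]
contact_force: [0.3, 0.4, -0.9]
gripper_width: 0.0098
gripper_force: 30.0
```

No floor contact yet (force −0.9 N), so I keep lowering in small steps.

```bash
python3 -m crank '[{"xyz":[0,0,0.05],"delta_rot":[0,0,0],"claw":1},{"xyz":[0,0,0.1],"delta_rot":[0,0,0],"claw":1},{"xyz":[0,0,0.1],"delta_rot":[0,0,0],"claw":1}]'; python3 - <<'E'
from h import *
print(np.mean([r.get_state()['contact_force'] for _ in range(3)],0))
E
```

```text
time_s: 13.95
tcp_pos: [0.5527, -0.2387, 0.1442]
eef_rot: [179.9, -0.0, -90.0]
contact_force: [-0.3, 0.5, -1.6]
gripper_width: 0.0097
gripper_force: 30.0
[-0.2783  0.5284 -1.6255]
```

```bash
python3 -m crank '[{"xyz":[0,0,0.03],"delta_rot":[0,0,0],"claw":1},{"xyz":[0,0,0.06],"delta_rot":[0,0,0],"claw":1},{"xyz":[0,0,0.06],"delta_rot":[0,0,0],"claw":1}]'
```

```text
time_s: 14.32
tcp_pos: [0.553, -0.2388, 0.1437]
eef_rot: [180.0, -0.1, -90.0]
contact_force: [-1.7, 2.6, 6.0]
gripper_width: 0.01
gripper_force: 30.0
```

The floor is reached: force went from −1.6 to +6 N at the predicted TCP height. One look before letting go.

```bash
python3 - <<'E'
from h import *
d=optics.capture("wrist");w=optics.capture("scene")
a=cv2.convertScaleAbs(cv2.resize(d['img'][100:250,180:380],(400,300)),alpha=1.4)
b=cv2.convertScaleAbs(cv2.resize(w['img'][80:200,110:270],(400,300)),alpha=1.4)
cv2.imwrite('pics/s6.png',np.hstack([a,b]))
E
```

```text
(no output)
```

View pics/s6.png

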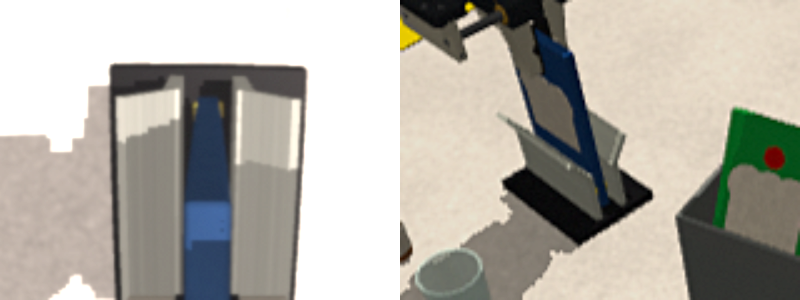

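```bash
python3 - <<'E'
from h import *
d=optics.capture("wrist");w=optics.capture("scene");s=r.get_state();f=210/np.tan(np.radians(d['fovy']/2));H=d['hand_eye']
def tz(u,v,z):
    u,v=180+u/2,100+v/2
    x,y=u-d['cx'],v-d['cy'];q=np.hypot(x,y);a=q/f
    k=H[:3,:3]@np.array([np.sin(a)*x/q,-np.sin(a)*y/q,-np.cos(a)])
    return H[:3,3]+k*(z-H[2,3])/k[2]
Z=s['tcp_pos'][2]
print('holder -y end',tz(208,68,Z-.01),'panel foot -y end',tz(208,98,Z-.01), tz(208,86,Z-.01))
S=lambda x,y:(110+(x-400)/2.5,80+y/2.5)
print('scene: panel top +y corners',onz(w,*S(575,52),.175),onz(w,*S(540,35),.175),'panel foot +y',onz(w,*S(604,206),.010))
E
```

```text
holder -y end [0.0569 0.0015 0.1337] panel foot -y end [0.0433 0.0015 0.1337] [0.0487 0.0015 0.1337]
scene: panel top +y corners [ 0.5474 -0.1926  0.175 ] [ 0.5516 -0.2339  0.175 ] panel foot +y [ 0.5542 -0.1937  0.01  ]
```

The panel is centred along the slot to about 2–3 mm, seated and upright. I let go and back off upward.

```bash
python3 -m crank '[{"xyz":[0,0,-0.05],"delta_rot":[0,0,0],"claw":1},{"xyz":[0,0,-0.05],"delta_rot":[0,0,0],"claw":0.8},{"xyz":[0,0,-0.05],"delta_rot":[0,0,0],"claw":0.6},{"xyz":[0,0,-0.05],"delta_rot":[0,0,0],"claw":0.5},{"xyz":[0,0,-0.05],"delta_rot":[0,0,0],"claw":0.5},{"xyz":[0,0,-0.05],"delta_rot":[0,0,0],"claw":0.5},{"xyz":[0,0,-0.5],"delta_rot":[0,0,0],"claw":0.5},{"xyz":[0,0,-1.2],"delta_rot":[0,0,0],"claw":0.5},{"xyz":[0,0,-2.2],"delta_rot":[0,0,0],"claw":0.5},{"xyz":[0,0,-3.4],"delta_rot":[0,0,0],"claw":0.5},{"xyz":[0,0,-4.4],"delta_rot":[0,0,0],"claw":0.5},{"xyz":[0,0,-5],"delta_rot":[0,0,0],"claw":0.5},{"xyz":[0,0,-5],"delta_rot":[0,0,0],"claw":0.5},{"xyz":[0,0,-5],"delta_rot":[0,0,0],"claw":0.5},{"xyz":[0,0,-5],"delta_rot":[0,0,0],"claw":0.5},{"xyz":[0,0,-5],"delta_rot":[0,0,0],"claw":0.5}]'
python3 - <<'E'
from h import *
st();w=optics.capture("scene")
cv2.imwrite('pics/s7.png',cv2.convertScaleAbs(cv2.resize(w['img'][60:240,110:350],(800,600)),alpha=1.4))
E
```

```text
time_s: 16.52
tcp_pos: [0.5527, -0.2386, 0.2919]
eef_rot: [179.9, -0.0, -90.0]
contact_force: [-0.4, -0.3, -0.3]
gripper_width: 0.0438
gripper_force: 0.0
16.52 [ 0.5527 -0.2386  0.2919] [179.8617  -0.024  -90.0142] [-0.3709 -0.329  -0.3057] 0.04382243703168075 0.0 [ -4.75    11.8036  -2.9272   0.0365 -75.4051   4.7265]
```

View pics/s7.png

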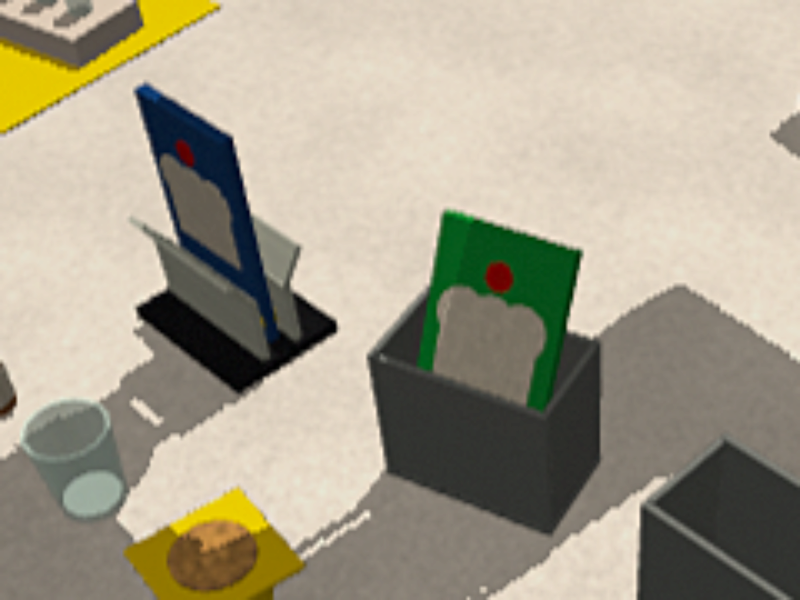

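The blue panel stands free in the slot (foot near (270,335)), the green one is still in its bin and the blue bin is empty. The gripper is well clear, so I hand in.

```bash
python3 -c "
from plant import job;print(job.close_job())"
```

```text
the job is handed in; nothing more can be done
None
```

The blue name panel now stands in the holder's slot, fully lowered and about 2–3 mm off centre along its length; the green panel was left in its bin, and the job was handed in at about 17 s.

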